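# Reload the bench tape stand

## Task

Reload the tape stand: take the tape roll out of its tray, thread it over the free end of the stand's bent bar and ease it along the bar round both bends until it sits snug against the stop plate, then let go of it. The bends are not in the same place on every stand, so feel your way: do not force the roll or strain the bar, and leave the vials, the beaker and the marker alone.

Things in the scene. Friction and masses are not known exactly. Their poses are not given: they have to be found in the camera images.
- tape_roll: cream label tape roll, a rigid ring: outside diameter 68 mm, bore 25 mm, 20 mm wide, about 50 g. Origin at its centre; y is its own axis (the bore). It starts on edge in the grey tray, its lowest point 4 mm above the bench. Pinch it at the top by its two flat sides, fingertips not nearer than 18 mm to its centre, so that they clear bar and stop plate
- roll_tray: low grey channel, 104 mm long in its x, 42 mm wide in its y, side walls 20 mm high above the bench with a 23 mm wide slot between them that runs along x; fixed. Origin under its centre, on the bench
- tape_stand: fixed stand: grey base plate (top 12 mm above the bench), upright aluminium stop plate, and a stiff round steel bar, 19.5 mm in diameter, level throughout, axis 90 mm above the bench. Origin on the bench under the point where the bar leaves the plate; x points from the plate along the bar to the free end, z up. A roll centred on the bar has 2.7 mm of play all round; 12 N of push is too much
- bar_end (a point): tip of the bar's round-nosed free end, on its axis: x 276, y 70, z 90 mm in the stand's frame; axes as the stand's. From here the outer straight runs along y = 70 mm towards -x to the cranked middle
- stop (a point): point where the bar's axis leaves the stop plate, after the inner straight (y = 0): x 0, y 0, z 90 mm of the stand; axes as the stand's. The stop face is its plane x = 0, 60 mm wide, reaching 15 mm above the bar's axis. The seated roll's centre is 10 mm from it along x; let go, the roll hangs with its centre about 2.5 mm below the bar's axis
- oil_vial: closed glass vial with black cap, 25 mm across, 62 mm high, standing loose; origin under its centre; leave it alone
- sample_vial: closed glass vial with black cap, 27 mm across, 56 mm high, standing loose; origin under its centre; leave it alone
- small_beaker: small glass beaker, 42 mm across, 48 mm high, standing loose; origin under its centre; leave it alone
- black_marker: marker pen, 130 x 13 x 14 mm, lying loose; origin under its middle, x along the pen; leave it alone
- crank_mid (a point): nominal midpoint of the cranked middle (x 116, y 35, z 90 mm of the stand); on this stand the crank may lie up to 38 mm either way along x, which no pose tells: feel or look. The crank is, from the outside in: a 75 degree bend, a 25 mm cross straight, a 75 degree bend back (centre-line radius 31 mm); 66 mm in all along x, it leads from y = 70 mm to the inner straight at y = 0
- drag_spring (a joint): dark leaf spring, 7 mm wide, under the inner straight: hinged 37 mm from the stop face, sloping down towards the stop, lowest (7 mm below the bar) 13 mm from it. It presses on the inside of the core, so that the roll cannot run on: over the last 40 mm the roll drags with a newton or two before it meets the stop. Angle 0 = free; grows as it is pressed up to the bar

How it is judged:
By the outcome, as a careful person would: the job done as asked, in the order asked, and still so for the second after the job is handed in, with the robot touching nothing.
It also fails if it takes over 70 s, if anything falls off the work surface, if the arm or the gripper's body presses on something with over 40 N, if the wrist force passes 120 N, or if a joint passes its speed limit or range.

## Robot

A 7-joint arm with a two-finger parallel gripper is mounted at the origin on a cart in front of the work surface, level with it; the furniture and walls round the work are solid. World frame = base frame: x ahead of the robot, y to its left, z up, the work surface at z = 0. Lengths are in mm, angles in rad, forces in N, time in s.
With the tool pointing down it reaches from about 425 to 1025 mm from the base axis. Payload 3.6 kg.
Tool frame: the origin (TCP) lies on the centre line of the jaws, within the pads' length; the fingertips stand 19 mm ahead of it and the grasp point (between the pads) is the TCP (tip_reach is the distance from the TCP to the fingertips, in mm); z points along the fingers, y is the direction in which the jaws open and shut (so a half turn about z gives the same grasp; the last joint's range is limited). The gripper opens to 85 mm and grips with 20 to 120 N. Pads are 22 mm wide; open, the fingers measure 114 mm over their backs; the gripper's body (76 mm by 85 mm) begins 54 mm behind the grasp point. The pads swing forward as they close: fully open they stand 13 mm farther back than shut.
Start: joints at [-1.262, 0.591, 0.048, 1.609, -0.033, 0.943, -0.034], TCP at [284.192, 666.982, 250.302] pointing down, gripper open.
Joint ranges: [-2.69, 2.69], [-0.47, 2.24], [-1.27, 1.36], [0.19, 2.51], [-1.53, 4.68], [0.08, 2.07], [-3.09, 3.09]. Speed limits (rad/s): [2.57, 2.57, 3.14, 3.14, 3.14, 3.14, 3.14].

## Interface

Orientations are given as a unit quaternion [w, x, y, z].
In Python, from bench import reach, servo_line, movej, gripper_to, pause, solve_ik, read_state, snapshot, camera_model, IKError, close_job, tip_reach gives the robot as it stands. Calls block until the motion is done:
- reach(position, orientation): joint-space move of the TCP to a pose.
- servo_line(position, velocity=150, rotation=None): straight line of the TCP; rotation=None keeps the orientation; velocity is the mean speed in mm/s.
- movej(angles): joint-space move.
- gripper_to(opening): finger opening in mm; the grip force is fixed at half the most; returns when the fingers have stopped.
- pause(seconds).
- solve_ik(position, orientation): joint angles nearest the present ones, or None.
- read_state(): the state.
- snapshot(name): name is "scene" or "side" or "wrist"; returns the picture (384x512x3 uint8, red, green, blue); there is no depth.
- camera_model(name): a dict with "fx", "fy", "cx", "cy" (pixels), "T" (4x4, takes a point from camera to world coordinates). Camera axes: x right, y up, looking along -z (the intrinsics and any distortion apply to the point x, -y, -z); pixel columns grow to the right and rows downward; lengths in mm; the calibration is good to about 2 mm. The wrist camera is an equidistant fisheye: a pixel r from the principal point sees the ray r / f radians off the axis. A picture is of the moment at which its call begins: read the wrist's pose just before it. camera_model takes no time and is no camera call; for the wrist camera it gives the pose at the moment of the call.
A pose or a line that the arm cannot do raises IKError and nothing moves.
- close_job(): hands the job in, once; it reports no verdict.
The state is a dict: "t": time; "joint_pos": joint angles; "joint_vel": joint speeds; "joint_efforts": joint torques, N m; "tcp_pos": TCP position; "tcp_rot": TCP orientation; "force": force on the tool from outside, world axes, zero at the start; "torque": the same for the moment, N m; "finger_gap": finger opening in mm.
Only numpy, scipy, OpenCV 4.12 (cv2) and the standard library are available. Lean on these libraries where they do the work, as an engineer would, in place of code of your own. Each camera call takes 0.05 s, during which the arm holds its last target.

## Working session

There is one attempt and no reset: what is moved stays moved. The work goes in short steps, each a Python script; the robot and the scene stay as the last script left them, time stands still between calls to the robot, and variables do not carry over. Pictures are saved under pics/ and viewed, and the job is handed in when it is done.

```bash
ls; mkdir -p pics; python3 - <<'E'
from bench import *
import cv2
for n in ("scene","side","wrist"):
    im=snapshot(n); cv2.imwrite(f"pics/{n}0.png",im[:,:,::-1])
    m=camera_model(n); print(n,{k:(v if k!='T' else None) for k,v in m.items()}); print(m['T'])
s=read_state(); print(s['t'],s['tcp_pos'],s['tcp_rot'],s['force'],s['finger_gap'],tip_reach)
E
```

```text
pics
scene {'fx': 363.19318412575825, 'fy': 363.19318412575825, 'cx': 254.4774677113175, 'cy': 189.1467111170364, 'T': None}
[[-5.25072261e-01  3.40544216e-01 -7.79954331e-01 -1.42911666e+02]
 [-8.50976280e-01 -2.22756100e-01  4.75624947e-01  6.36246299e+02]
 [-1.17682602e-02  9.13460101e-01  4.06758099e-01  4.39198767e+02]
 [ 0.00000000e+00  0.00000000e+00  0.00000000e+00  1.00000000e+00]]
side {'fx': 363.71122982006654, 'fy': 363.71122982006654, 'cx': 257.2930454164058, 'cy': 192.99325815423126, 'T': None}
[[-9.94762590e-01 -6.64251231e-02  7.76858646e-02  5.70254281e+02]
 [ 1.02206925e-01 -6.38512060e-01  7.62794923e-01  8.83458209e+02]
 [-1.06538523e-03  7.66739886e-01  6.41957017e-01  6.34011314e+02]
 [ 0.00000000e+00  0.00000000e+00  0.00000000e+00  1.00000000e+00]]
wrist {'fx': 297.3186396354542, 'fy': 297.3186396354542, 'cx': 257.032199184515, 'cy': 191.4445311119005, 'T': None}
[[ 3.92715936e-01 -8.79255867e-01 -2.69598430e-01  2.15526956e+02]
 [ 9.19656894e-01  3.74721254e-01  1.17537986e-01  6.96461000e+02]
 [-2.32170230e-03 -2.94097095e-01  9.55772728e-01  3.71951693e+02]
 [ 0.00000000e+00  0.00000000e+00  0.00000000e+00  1.00000000e+00]]
0.15 [283.95302941 666.42699501 249.39089236] [-1.13153446e-04  2.00002621e-01  9.79794977e-01 -8.61840847e-04] [-0.36102332  0.20088401 -0.02083563] 85.46684380490808 19.0
```

View pics/scene0.png

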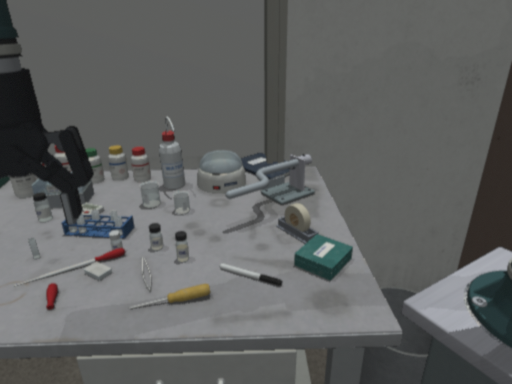

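View pics/side0.png

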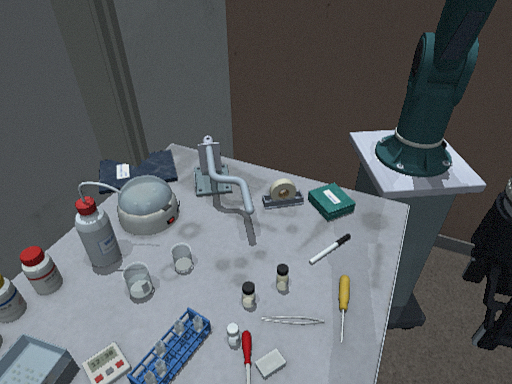

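View pics/wrist0.png

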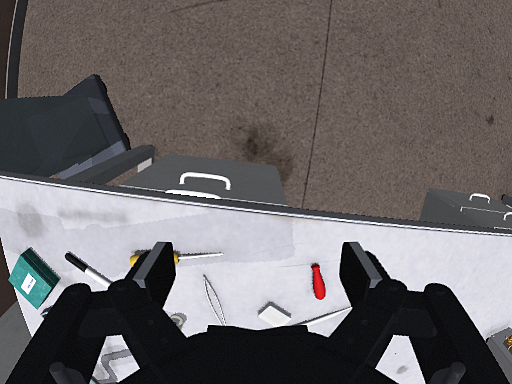

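```bash
python3 - <<'E'
import cv2
im=cv2.imread("pics/side0.png")[120:260,180:340]; cv2.imwrite("pics/side0c.png",cv2.resize(im,None,fx=4.9,fy=4.2,interpolation=cv2.INTER_CUBIC) if 0 else cv2.resize(im,None,fx=4,fy=4,interpolation=cv2.INTER_CUBIC))
im=cv2.imread("pics/scene0.png")[140:290,210:370]; cv2.imwrite("pics/scene0c.png",cv2.resize(im,None,fx=4,fy=4,interpolation=cv2.INTER_CUBIC))
E
```

```text
(no output)
```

View pics/side0c.png

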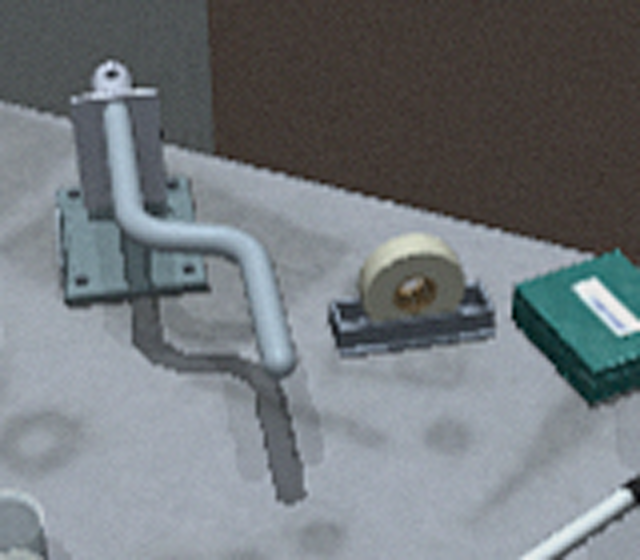

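View pics/scene0c.png

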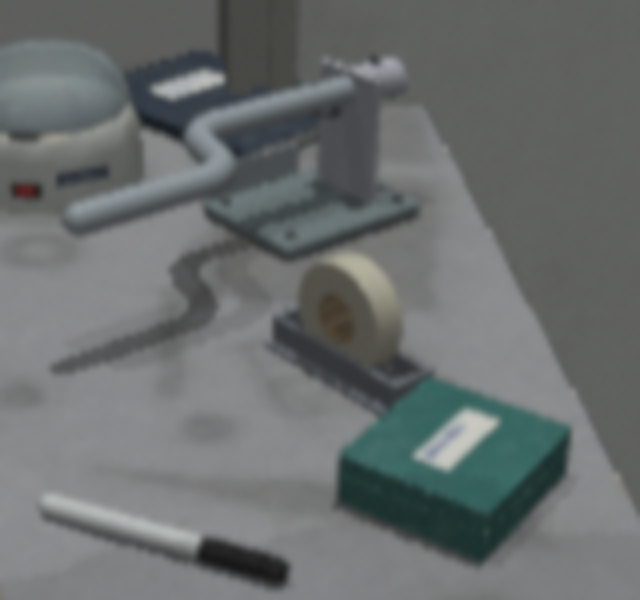

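```bash
cat > h.py <<'E'
import numpy as np, cv2
from scipy.optimize import least_squares
def proj(m,P,fish=False):
    P=np.atleast_2d(P); T=m['T']; p=(P-T[:3,3])@T[:3,:3]
    x,y,z=p[:,0],-p[:,1],-p[:,2]
    if fish:
        r=np.hypot(x,y); th=np.arctan2(r,z); k=th/np.maximum(r,1e-9); u,v=x*k,y*k
    else: u,v=x/z,y/z
    return np.c_[m['fx']*u+m['cx'],m['fy']*v+m['cy']]
def ray(m,uv,fish=False):
    u=(uv[0]-m['cx'])/m['fx'];v=(uv[1]-m['cy'])/m['fy']
    if fish:
        r=np.hypot(u,v); d=np.array([u/r*np.sin(r),v/r*np.sin(r),np.cos(r)])
    else: d=np.array([u,v,1.])
    d=np.array([d[0],-d[1],-d[2]]); d=m['T'][:3,:3]@d
    return m['T'][:3,3],d/np.linalg.norm(d)
def atz(m,uv,z,fish=False):
    o,d=ray(m,uv,fish); return o+d*(z-o[2])/d[2]
# bar centreline in stand frame as function of arc length s from the tip; cx = crank mid x
R=31.;A=np.radians(75)
def bar(cx,n=1.0):
    """returns dense pts (x,y) and heading of travel (tip->stop), stand frame"""
    dx=2*R*np.sin(A)+25*np.cos(A)
    dy=2*R*(1-np.cos(A))+25*np.sin(A)
    pts=[];hd=[]
    x0=cx+dx/2
    L1=276-x0
    def add(p,h): pts.append(p);hd.append(h)
    for s in np.arange(0,L1,n): add((276-s,70.),np.pi)
    for a in np.arange(0,R*A,n)/R: add((x0-R*np.sin(a),70-R*(1-np.cos(a))),np.pi+a)
    xa,ya=x0-R*np.sin(A),70-R*(1-np.cos(A))
    for s in np.arange(0,25,n): add((xa-s*np.cos(A),ya-s*np.sin(A)),np.pi+A)
    xb,yb=xa-25*np.cos(A),ya-25*np.sin(A)
    ye=yb-R*(1-np.cos(A)); xe=xb-R*np.sin(A)
    for a in np.arange(R*A,0,-n)/R: add((xe+R*np.sin(a),ye+R*(1-np.cos(a))),np.pi+a)
    for x in np.arange(xe,-1e-6,-n): add((x,ye),np.pi)
    return np.array(pts),np.array(hd)
def toW(st,p,z):
    c,s=np.cos(st[2]),np.sin(st[2]); p=np.atleast_2d(p)
    return np.c_[st[0]+c*p[:,0]-s*p[:,1],st[1]+s*p[:,0]+c*p[:,1],np.full(len(p),z)]
E
python3 - <<'E'
from h import *
from bench import camera_model
ms,mc=camera_model('side'),camera_model('scene')
f=lambda l,x0,y0:np.array([(x0+a/4,y0+b/4) for a,b in l])
S=f([(118,120),(123,165),(127,195),(160,233),(210,238),(243,245),(262,285),(273,330)],180,120); St=f([(283,374)],180,120)
C=f([(340,92),(295,105),(250,118),(212,152),(190,184),(150,195),(110,206)],210,140); Ct=f([(68,218)],210,140)
print(dict(p=bar(116)[0][[0,-1]]))
def res(q):
    p,_=bar(q[3]); W=toW(q,p,90); r=[]
    for m,L,t in((ms,S,St),(mc,C,Ct)):
        u=proj(m,W)
        for a in L: r.append(np.min(np.hypot(*(u-a).T)))
        r.extend((u[0]-t[0]))
    return r
best=None
t=atz(ms,St[0],90);print(t, atz(mc,Ct[0],90))
for cx in(90,116,140):
  for yaw in (1.3,1.57,1.8):
    c,s=np.cos(yaw),np.sin(yaw)
    q0=[t[0]-c*276+s*70,t[1]-s*276-c*70,yaw,cx]
    o=least_squares(res,q0,x_scale=[10,10,.05,10],diff_step=1e-4)
    if best is None or o.cost<best.cost:best=o
print(best.x,best.cost,np.round(best.fun,1))
q=best.x
# roll: centre of bore; z=38
R1=(180+413/4,120+290/4);R2=(210+338/4,140+318/4)
print(atz(ms,R1,38),atz(mc,R2,38))
# tray ends in side crop
for z,l in((20,[(333,325),(345,345),(490,330),(474,278)]),):
  for a in l: print(a,atz(ms,(180+a[0]/4,120+a[1]/4),z))
E
```

```text
{'p': array([[ 2.76000000e+02,  7.00000000e+01],
       [ 8.21061321e-01, -1.01364861e-01]])}
[525.75536033 304.93652129  90.        ] [535.49644048 296.5166596   90.        ]
[616.28102697  31.59757682   1.64017891 146.54509333] 5.557414796753662 [ 0.3  0.1  0.1  0.1  0.5  0.2  0.5  0.7 -0.8 -0.8  0.3  0.2  0.1  0.4
  1.   1.2  1.5 -0.5  1.8]
[431.92509666 180.16981068  38.        ] [431.58673652 180.06280009  38.        ]
(333, 325) [484.14638297 188.20453419  20.        ]
(345, 345) [478.81901997 207.97032637  20.        ]
(490, 330) [385.16713469 203.35528531  20.        ]
(474, 278) [385.45866292 150.81251866  20.        ]
```

```bash
cat >> h.py <<'E'
def qdown(phi):
    """tool down, tool x at world azimuth phi (rad): R=[x, y, -z]"""
    from scipy.spatial.transform import Rotation as Ro
    c,s=np.cos(phi),np.sin(phi)
    M=np.array([[c,s,0],[s,-c,0],[0,0,-1.]]); q=Ro.from_matrix(M).as_quat()
    return np.array([q[3],q[0],q[1],q[2]])
E
python3 - <<'E'
from h import *
from bench import *
np.set_printoptions(precision=2,suppress=True)
st=[616,31.5,1.64]
pts,hd=bar(146); 
for flip in (0,np.pi):
  print('flip',flip)
  for name,P,ph in [('roll',(432,170,75),np.pi),('rollup',(432,170,150),np.pi)]:
    j=solve_ik(list(P),list(qdown(ph+flip))); print(name,j if j is None else np.array(j))
  W=toW(st,pts,130)
  for i in range(0,len(pts),40):
    # tool y along -heading or +; tool y azimuth = phi-90
    ph=hd[i]+1.64-np.pi/2+flip
    j=solve_ik(list(W[i]),list(qdown(ph))); print(i,W[i],round(np.degrees(ph)%360),j if j is None else np.array(j))
E
```

```text
flip 0
roll [-0.44  0.59 -0.04  2.3   0.08  0.26  1.02]
rollup [-0.46  0.44 -0.02  2.26  0.02  0.44  1.08]
0 [527.08 302.   130.  ] 184 [-0.55  0.6  -0.06  1.96  0.06  0.58  0.98]
40 [529.85 262.09 130.  ] 184 [-0.49  0.59 -0.06  2.    0.06  0.56  1.05]
80 [532.61 222.19 130.  ] 184 [-0.44  0.57 -0.05  2.03  0.05  0.54  1.11]
120 [543.35 185.08 130.  ] 226 [-0.24  0.58 -0.23  2.03  0.24  0.56  1.74]
160 [580.36 172.92 130.  ] 259 [-0.1   0.62 -0.37  1.96  0.37  0.63  2.24]
200 [607.85 147.61 130.  ] 191 [-0.27  0.62 -0.06  1.92  0.06  0.6   1.39]
240 [610.79 108.14 130.  ] 184 [-0.24  0.61 -0.02  1.93  0.02  0.59  1.37]
280 [613.56  68.24 130.  ] 184 [-0.17  0.61 -0.02  1.94  0.02  0.59  1.43]
flip 3.141592653589793
roll [-0.74  0.62  0.36  2.31 -0.72  0.31 -1.31]
rollup [-0.92  0.51  0.6   2.28 -0.6   0.51 -1.41]
0 [527.08 302.   130.  ] 4 [-1.01  0.69  0.62  1.98 -0.64  0.67 -1.48]
40 [529.85 262.09 130.  ] 4 [-0.96  0.67  0.61  2.02 -0.64  0.65 -1.42]
80 [532.61 222.19 130.  ] 4 [-0.89  0.66  0.61  2.05 -0.64  0.62 -1.35]
120 [543.35 185.08 130.  ] 46 [-0.73  0.62  0.45  2.05 -0.48  0.57 -0.7 ]
160 [580.36 172.92 130.  ] 79 [-0.6   0.63  0.34  1.98 -0.36  0.59 -0.22]
200 [607.85 147.61 130.  ] 11 [-0.72  0.71  0.61  1.94 -0.63  0.69 -1.11]
240 [610.79 108.14 130.  ] 4 [-0.67  0.71  0.64  1.95 -0.65  0.69 -1.13]
280 [613.56  68.24 130.  ] 4 [-0.62  0.71  0.64  1.96 -0.66  0.69 -1.06]
```

```bash
python3 - <<'E'
from h import *
from bench import *
import json
m=camera_model('side')
for n,p,z in [('bottle',(103,262),0),('bottletop',(82,203),180),('dome',(150,220),0)]: print(n,atz(m,p,z))
reach([670,150,260],list(qdown(np.radians(184))))
s=read_state(); m=camera_model('wrist'); im=snapshot('wrist'); cv2.imwrite('pics/w1.png',im[:,:,::-1])
m={k:(np.array(v).tolist()) for k,v in m.items()}; json.dump(m,open('w1.json','w'))
print(s['t'],s['tcp_pos'],s['force'],np.array(m['T']).round(2))
E
```

```text
bottle [857.79375619 331.59656072   0.        ]
bottletop [846.80748552 339.02809997 180.        ]
dome [770.55342547 206.82869947   0.        ]
2.45 [669.62811846 151.82674583 259.96874856] [ 0.65201959 -0.30103802  0.39774588] [[-7.0000e-02 -9.5000e-01 -2.9000e-01  5.9535e+02]
 [ 1.0000e+00 -7.0000e-02 -2.0000e-02  1.4663e+02]
 [ 0.0000e+00 -2.9000e-01  9.6000e-01  3.8254e+02]
 [ 0.0000e+00  0.0000e+00  0.0000e+00  1.0000e+00]]
```

View pics/w1.png

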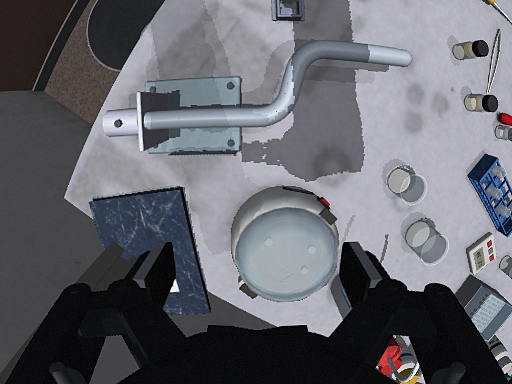

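```bash
python3 - <<'E'
import cv2
im=cv2.imread("pics/w1.png")[20:180,95:295]; cv2.imwrite("pics/w1a.png",cv2.resize(im,None,fx=4,fy=3.75 if 0 else 3.7,interpolation=cv2.INTER_CUBIC) if 0 else cv2.resize(im,None,fx=3.75,fy=3.75,interpolation=cv2.INTER_CUBIC))
im=cv2.imread("pics/w1.png")[20:150,235:425]; cv2.imwrite("pics/w1b.png",cv2.resize(im,None,fx=4,fy=4,interpolation=cv2.INTER_CUBIC))
E
python3 - <<'E'
import sys; sys.path.insert(0,'.')
from h import *
from bench import *
import json
reach([560,190,230],list(qdown(np.radians(184))))
s=read_state(); m=camera_model('wrist'); im=snapshot('wrist'); cv2.imwrite('pics/w2.png',im[:,:,::-1])
m={k:(np.array(v).tolist()) for k,v in m.items()}; json.dump(m,open('w2.json','w'))
print(s['t'],s['tcp_pos'],s['force'])
E
```

```text
3.05 [559.34276984 191.13864106 230.1569394 ] [ 1.16498826 -0.08305916 -0.44620824]
```

View pics/w1a.png

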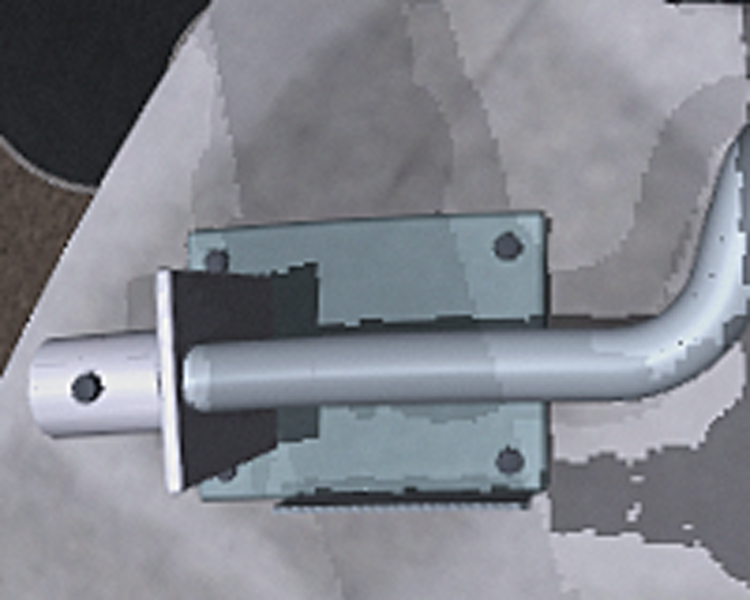

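View pics/w1b.png

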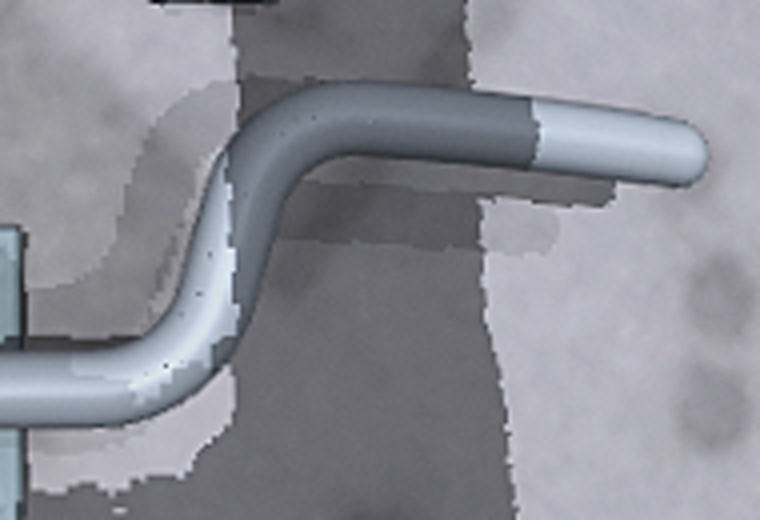

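View pics/w2.png

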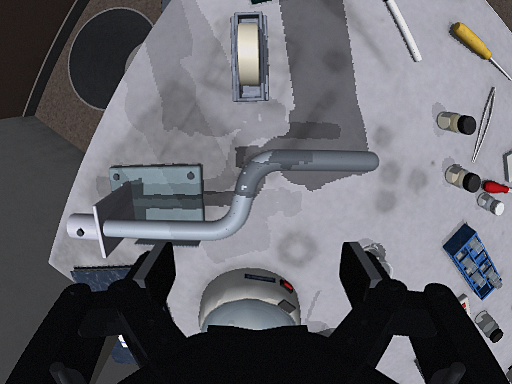

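```bash
python3 - <<'E'
import cv2
im=cv2.imread("pics/w2.png"); 
cv2.imwrite("pics/w2a.png",cv2.resize(im[140:260,60:250],None,fx=4,fy=4,interpolation=cv2.INTER_CUBIC))
cv2.imwrite("pics/w2b.png",cv2.resize(im[130:250,205:395],None,fx=4,fy=4,interpolation=cv2.INTER_CUBIC))
cv2.imwrite("pics/w2c.png",cv2.resize(im[0:115,200:300],None,fx=5,fy=5,interpolation=cv2.INTER_CUBIC))
E
```

```text
(no output)
```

View pics/w2a.png

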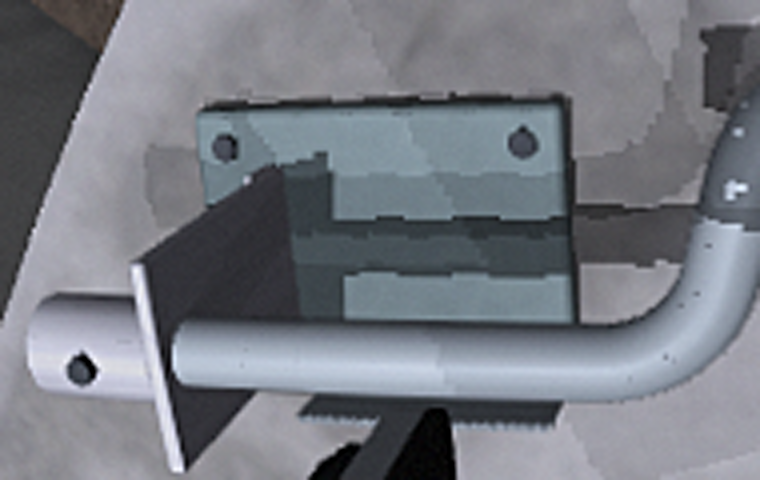

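View pics/w2b.png

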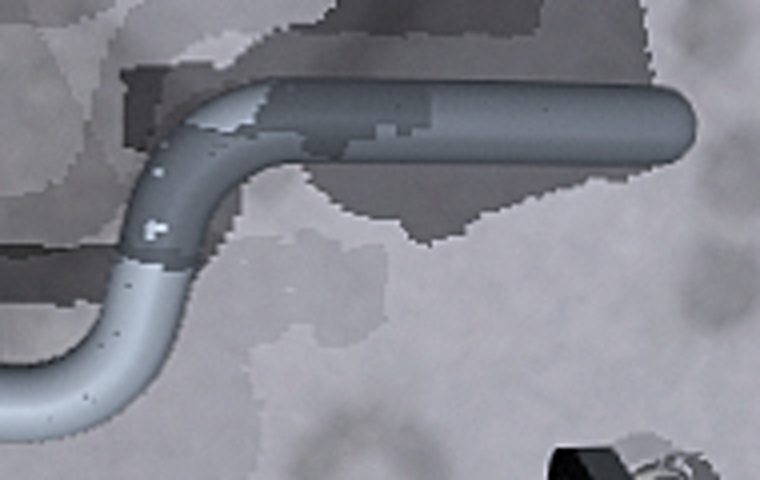

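View pics/w2c.png

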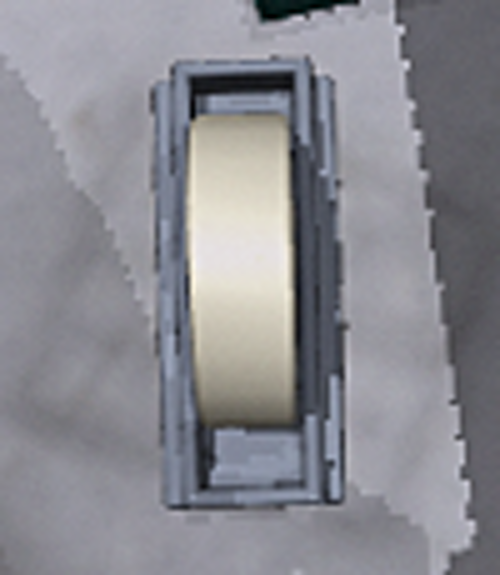

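```bash
cat > fit.py <<'E'
from h import *
import json
from bench import camera_model
M={n:{k:np.array(v) for k,v in json.load(open(n+'.json')).items()} for n in('w1','w2')}
f=lambda l,x0,y0,k:np.array([(x0+a/k,y0+b/k) for a,b in l])
E={'w1':(np.r_[f([(400,83),(470,89),(530,97),(650,115),(228,150),(205,200),(190,260),(175,310),(260,105)],235,20,4),f([(250,343),(350,337),(450,331),(600,328)],95,20,3.75)],
         np.r_[f([(370,152),(450,158),(530,168),(660,185),(295,180),(270,240),(255,300),(230,345),(200,385),(130,422)],235,20,4),f([(250,411),(350,409),(450,405),(600,400)],95,20,3.75)],f([(709,155)],235,20,4)),
   'w2':(np.r_[f([(300,79),(450,81),(600,84),(125,230),(115,270),(100,310),(50,355),(165,140),(210,100)],205,130,4),f([(250,321),(400,322),(550,325)],60,140,4)],
         np.r_[f([(300,162),(450,163),(600,163),(210,225),(195,265),(180,310),(155,365),(110,410),(50,437),(250,175)],205,130,4),f([(250,388),(400,395),(550,402)],60,140,4)],f([(697,125)],205,130,4))}
def sil(m,q,z=90,fish=True):
    p,h=bar(q[3]); W=toW(q,p,z); t=np.c_[np.cos(h+q[2]),np.sin(h+q[2]),0*h]
    v=W-m['T'][:3,3]; n=np.cross(t,v); n/=np.linalg.norm(n,axis=1)[:,None]
    a=proj(m,W+9.75*n,fish); b=proj(m,W-9.75*n,fish); c=proj(m,W,fish)
    return a,b,c
def res(q,names=('w1','w2'),z=None):
    r=[]
    zz=q[4] if len(q)>4 else 90
    for k in names:
        a,b,c=sil(M[k],q,zz)
        # skip nose
        a,b=a[9:],b[9:]
        U,L,t=E[k]
        if np.mean([np.min(np.hypot(*(a-x).T)) for x in U])>np.mean([np.min(np.hypot(*(b-x).T)) for x in U]): a,b=b,a
        def sd(C,X):
            o=[]
            for x in X:
                i=np.argmin(np.hypot(*(C-x).T)); i=min(max(i,1),len(C)-2); d=C[i+1]-C[i-1]; d/=np.hypot(*d); e=x-C[i]; o.append(d[0]*e[1]-d[1]*e[0])
            return o
        r+=sd(a,U)+sd(b,L)
        d=c[0]-c[10]; d/=np.hypot(*d); r.append((c[0]-t[0])@d*1.5)
    return np.array(r)
if __name__=='__main__':
    np.set_printoptions(precision=2,suppress=True)
    q0=[616,31.5,1.64,146]
    for nm in (('w1',),('w2',),('w1','w2')):
        for q in (q0,q0+[90]):
            o=least_squares(res,q,x_scale=[10,10,.05,10,10][:len(q)],diff_step=1e-5,loss='soft_l1',kwargs=dict(names=nm)); print(nm,o.x,np.degrees(o.x[2]),o.cost)
    print(res(o.x[:4]))
    q=least_squares(res,q0,x_scale=[10,10,.05,10],diff_step=1e-5,loss='soft_l1').x
    json.dump(list(q),open('stand.json','w'))
    for k in M:
        im=cv2.imread(f'pics/{k}.png'); s=4; x0,y0=(95,20) if k=='w1' else (60,110)
        c=cv2.resize(im[y0:y0+150,x0+0:x0+340],None,fx=2.35,fy=2.35,interpolation=cv2.INTER_CUBIC)
        for C in sil(M[k],q):
            cv2.polylines(c,[np.int32(((C+.5-[x0,y0])*2.35-.5)*8)],False,(0,0,255),1,cv2.LINE_AA,3)
        cv2.imwrite(f'pics/{k}_ov.png',c)
E
python3 fit.py
```

```text
('w1',) [617.95  36.37   1.65 146.04] 94.29191560815691 7.704344055457584
('w1',) [618.48  42.26   1.66 141.79  81.23] 94.94590029179746 5.766182136492339
('w2',) [616.69  35.28   1.64 146.89] 93.92066228221945 7.379727800049455
('w2',) [621.48  40.88   1.65 141.78  80.46] 94.78527858096366 5.028612685449652
('w1', 'w2') [617.52  35.84   1.64 146.47] 94.16300921450892 16.208973657279973
('w1', 'w2') [617.93  36.89   1.65 145.64  88.14] 94.27465197058577 14.60708254396912
[-0.43 -0.29 -0.6  -0.92 -1.37 -0.91 -1.29 -1.72  0.65 -0.71 -0.57  0.01
  0.13  0.85  0.88  0.31  0.09  0.74  0.89  0.48  2.03  1.24  0.82  0.29
 -0.32 -0.06  0.71  0.67 -0.4  -0.53 -0.45 -1.2  -1.21 -0.01  1.42 -0.73
  0.02 -0.43  0.21  0.02  0.45  0.33  0.67 -0.2   0.71  1.34  2.2   2.37
  1.46  0.37  1.46  1.27  0.52  1.54]
```

View pics/w2_ov.png

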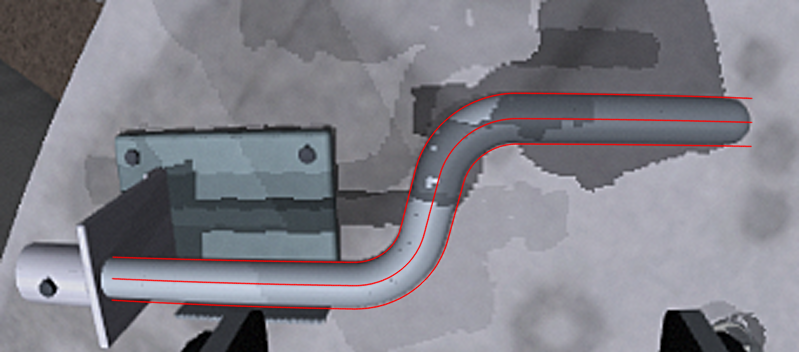

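View pics/w1_ov.png

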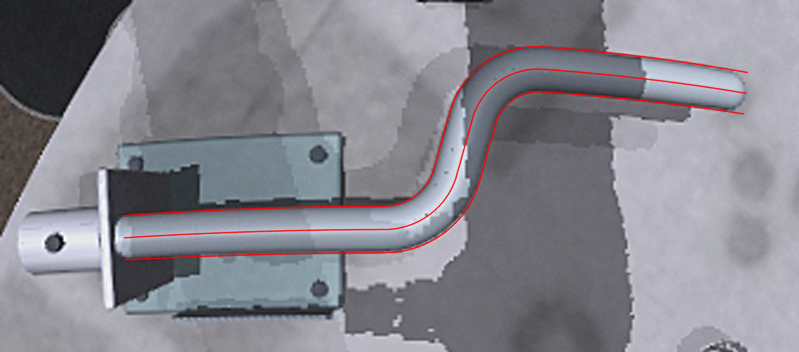

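```bash
python3 - <<'E'
from fit import *
np.set_printoptions(precision=1,suppress=True)
m=M['w2']; c=lambda a,b:(200+a/5,b/5)
# rim edges at z: at top of roll z=72 nearest
for a in [(188,270),(297,270)]: print('top z72',atz(m,c(*a),72,True))
# tangents: far/near extent in direction of the roll plane (x): fit xc so that circle tangent
def tang(uv,zc=38):
    o,d=ray(m,uv,True); return o,d
for uv in (c(240,114),c(245,425)):
    o,d=tang(uv); n=np.array([-d[2],d[0]])/np.hypot(d[0],d[2])
    # line in xz: n.(p-o)=+-34
    for sg in(1,-1):
        # n0*(x-ox)+n1*(38-oz)=sg*34
        print(uv,sg,o[0]+(sg*34-n[1]*(38-o[2]))/n[0])
print('tray'); 
for a in [(175,65),(307,60),(165,500),(343,500),(155,85),(330,80),(187,490),(305,490)]: print(a,atz(m,c(*a),20,True),atz(m,c(*a),0,True))
E
```

```text
top z72 [439.9 164.8  72. ]
top z72 [438.6 184.9  72. ]
(248.0, 22.8) 1 434.45394412266876
(248.0, 22.8) -1 363.9726115898361
(249.0, 85.0) 1 500.9545908497529
(249.0, 85.0) -1 432.8422056356824
tray
(175, 65) [383.1 154.4  20. ] [377.  152.5   0. ]
(307, 60) [380.2 183.4  20. ] [373.9 183.2   0. ]
(165, 500) [483.7 159.4  20. ] [483.6 157.8   0. ]
(343, 500) [481.1 198.6  20. ] [480.8 199.3   0. ]
(155, 85) [388.2 150.3  20. ] [382.4 148.2   0. ]
(330, 80) [384.7 188.8  20. ] [378.6 189.    0. ]
(187, 490) [481.2 164.1  20. ] [481.  162.8   0. ]
(305, 490) [479.5 190.   20. ] [479.1 190.3   0. ]
```

```bash
cat > g1.py <<'E'
from h import *
from bench import *
np.set_printoptions(precision=2,suppress=True)
def show(l=''):
    s=read_state(); print(l,round(s['t'],2),np.array(s['tcp_pos']),'F',np.array(s['force']),'T',np.array(s['torque']),'gap',round(s['finger_gap'],2)); return s
E
python3 - <<'E'
from g1 import *
from bench import camera_model
m=camera_model('side'); print('box',[atz(m,p,40)[:2] for p in [(308,192),(329,221),(355,207),(333,183)]])
gripper_to(50)
q=list(qdown(np.radians(184.8)))
reach([433.6,174,140],q); pause(.3); show('above')
servo_line([433.6,174,76.5],velocity=80); pause(.3); show('down')
im=snapshot('wrist'); cv2.imwrite('pics/w3.png',im[:,:,::-1])
im=snapshot('side'); cv2.imwrite('pics/s3.png',cv2.resize(im[120:260,180:380,::-1],None,fx=4,fy=4,interpolation=cv2.INTER_CUBIC))
E
```

```text
box [array([369.27, 187.1 ]), array([342.64, 296.  ]), array([267.52, 254.98]), array([296.19, 157.51])]
above 4.51 [435.09 174.41 140.53] F [-1.06  0.22  0.18] T [-0.07  0.07  0.01] gap 50.19
down 5.75 [433.8  174.09  76.87] F [ 1.2   0.27 -0.66] T [-0.05  0.01  0.  ] gap 50.35
```

View pics/w3.png

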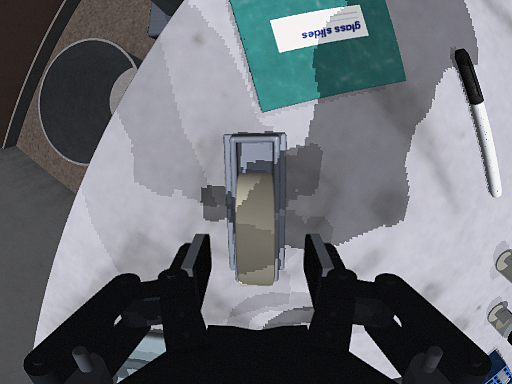

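View pics/s3.png

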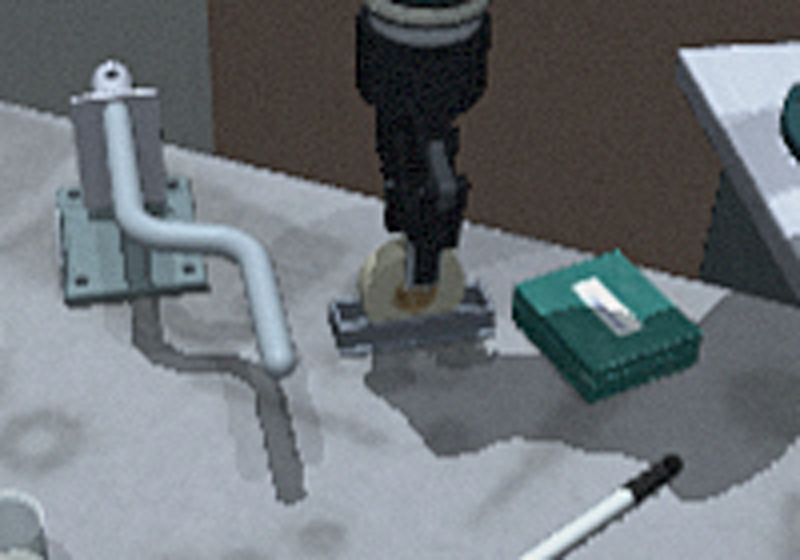

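```bash
python3 - <<'E'
from g1 import *
for i in range(4): pause(.05); show('n')
gripper_to(24); pause(.2); show('24')
gripper_to(18); pause(.3); show('shut')
for i in range(3): pause(.05); show('n')
E
```

```text
n 5.9 [433.68 174.04  76.68] F [ 0.03  0.04 -0.11] T [ 0.02 -0.03  0.03] gap 50.46
n 5.95 [433.63 174.01  76.61] F [-0.26 -0.45 -0.86] T [-0.    0.   -0.04] gap 50.23
n 6.0 [433.64 174.03  76.58] F [-0.1  -0.01  0.42] T [ 0.03 -0.01  0.04] gap 50.07
n 6.05 [433.59 174.    76.54] F [ 0.63 -0.03  0.31] T [-0.06  0.04  0.02] gap 50.53
24 6.62 [433.59 173.97  76.48] F [-1.47  0.16  0.14] T [-0.04  0.01 -0.01] gap 23.61
shut 7.13 [433.63 174.01  76.58] F [-0.15 -0.13  2.68] T [-0.02  0.12  0.01] gap 18.86
n 7.18 [433.61 174.01  76.58] F [ 0.15 -0.29  3.5 ] T [-0.08  0.13 -0.03] gap 18.87
n 7.23 [433.64 174.01  76.59] F [0.08 0.11 3.44] T [-0.07  0.06  0.01] gap 18.5
n 7.28 [433.64 173.99  76.57] F [-1.07  0.44  3.59] T [-0.    0.17  0.01] gap 18.61
```

```bash
python3 - <<'E'
from g1 import *
import json
st=json.load(open('stand.json'))
m=camera_model('side')
print([atz(m,p,z).round(0) for p,z in [((282,291),0),((248,306),0),((182,272),0)]])
q=list(qdown(st[2]+np.pi/2))
P=toW(st,[(276+35,70)],128.5)[0]; print(P)
servo_line([433.6,174,190],velocity=150); show('lift')
reach([P[0],P[1],190],q); 
servo_line(list(P),velocity=100); pause(.3); show('pre')
im=snapshot('wrist'); cv2.imwrite('pics/w4.png',im[:,:,::-1])
im=snapshot('side'); cv2.imwrite('pics/s4.png',cv2.resize(im[120:260,180:380,::-1],None,fx=4,fy=4,interpolation=cv2.INTER_CUBIC))
im=snapshot('scene'); cv2.imwrite('pics/c4.png',cv2.resize(im[100:240,180:360,::-1],None,fx=4,fy=4,interpolation=cv2.INTER_CUBIC))
E
```

```text
[array([475., 447.,   0.]), array([547., 475.,   0.]), array([682., 377.,   0.])]
[525.13 340.94 128.5 ]
lift 8.19 [432.97 173.73 189.33] F [-0.34  0.05 -0.76] T [0.   0.06 0.01] gap 18.91
pre 10.04 [525.38 341.16 129.07] F [-0.61 -0.71 -0.08] T [-0.05  0.02  0.05] gap 18.98
```

View pics/w4.png

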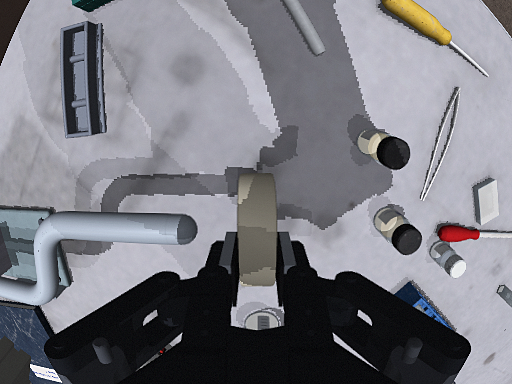

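View pics/s4.png

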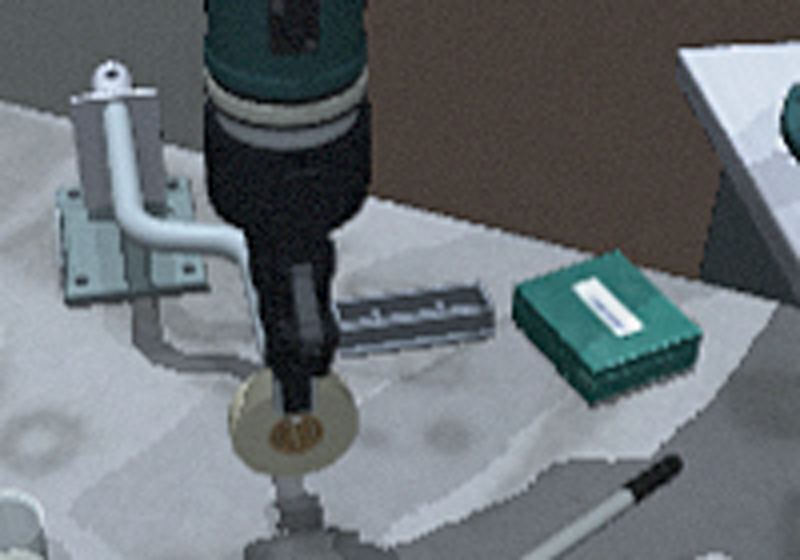

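View pics/c4.png

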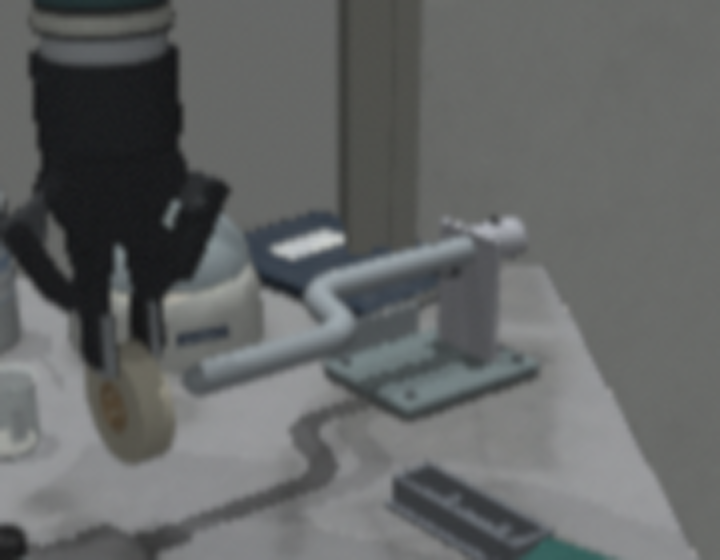

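```bash
cat > fol.py <<'E'
from g1 import *
import json,os
st=json.load(open('stand.json'))
class Path:
    def __init__(s,cx):
        p,h=bar(cx,0.5)
        s.x0=276.
        d=np.r_[0,np.cumsum(np.hypot(*np.diff(p,axis=0).T))]
        pre=np.arange(-60,0,.5)
        s.s=np.r_[pre,d,d[-1]+np.arange(.5,30,.5)]; s.L=d[-1]
        s.p=np.r_[np.c_[276-pre,0*pre+70],p,np.c_[p[-1,0]-np.arange(.5,30,.5),0*np.arange(.5,30,.5)+p[-1,1]]]
    def c(s,t): return np.array([np.interp(t,s.s,s.p[:,0]),np.interp(t,s.s,s.p[:,1])])
    def ring(s,t):
        a,b=s.c(t-10),s.c(t+10); d=b-a
        return .25*s.c(t)+.75*(a+b)/2, np.arctan2(d[1],d[0])
S=json.load(open('fs.json')) if os.path.exists('fs.json') else dict(off=[0,0,0],cx=st[3],bias=[0,0,0],s=-35.)
P=Path(S['cx'])
ZT=128.5
def meas(n=3,dt=.02):
    F=[]
    for i in range(n):
        pause(dt); s=read_state(); F.append(np.r_[s['force'],s['torque']])
    F=np.mean(F,0); F[:3]-=S['bias']; return F,s
def target(s):
    c,h=P.ring(s); w=toW(st,[c],ZT)[0]+S['off']; return w,(h%(2*np.pi))+st[2]
def go(s_end,step=4.,v=40.,k=.25,dead=.8,flim=6.,tlim=6.,zlim=None,verbose=True,n=3):
    while S['s']<s_end-1e-6:
        S['s']=min(S['s']+step,s_end); w,h=target(S['s'])
        servo_line(list(w),velocity=v,rotation=list(qdown(h-np.pi/2)))
        F,r=meas(n); t=np.array([np.cos(h),np.sin(h),0]); nrm=np.array([-t[1],t[0],0])
        ft,fn,fz=F[:3]@t,F[:3]@nrm,F[2]
        e=np.array(r['tcp_pos'])-w
        if verbose: print(f"t{r['t']:.2f} s{S['s']:.0f} ft{ft:.1f} fn{fn:.1f} fz{fz:.1f} T{F[3:].round(2)} err({e@t:.1f},{e@nrm:.1f},{e[2]:.1f}) off{np.round(S['off'],2)} gap{r['finger_gap']:.1f}")
        o=np.array(S['off'])
        g=lambda f:0 if abs(f)<dead else k*(f-np.sign(f)*dead)
        o=o+nrm*np.clip(g(fn),-.7,.7); o[2]+=np.clip(g(fz),-.7,.7)
        if zlim: o[2]=np.clip(o[2],*zlim)
        S['off']=o.tolist(); save()
        if abs(ft)>tlim or np.hypot(fn,fz)>flim:
            print('STOP'); return False
    return True
def save(): json.dump(S,open('fs.json','w'))
E
python3 - <<'E'
from fol import *
print(S,P.L)
F=[]
for i in range(10):
    pause(.02); F.append(read_state()['force'])
S['bias']=np.mean(F,0).tolist(); print(S['bias'],np.std(F,0)); show()
go(15,step=5)
E
```

```text
{'off': [0, 0, 0], 'cx': 146.46671802738817, 'bias': [0, 0, 0], 's': -35.0} 315.5112754801854
[-0.0852103126338504, 0.07629700691886832, -0.2608842256681048] [0.47 0.3  0.35]
 10.36 [525.14 340.96 128.53] F [-0.34  0.49 -0.25] T [-0.01  0.03  0.05] gap 18.89
t10.68 s-30 ft-0.1 fn0.0 fz-0.2 T[ 0.01 -0.02 -0.01] err(0.4,0.1,-0.0) off[0 0 0] gap19.3
t11.01 s-25 ft0.5 fn0.2 fz0.1 T[0.03 0.02 0.02] err(0.3,0.1,0.0) off[0. 0. 0.] gap18.7
t11.33 s-20 ft-0.2 fn-0.2 fz-0.4 T[-0.   -0.03 -0.  ] err(0.2,0.1,0.0) off[0. 0. 0.] gap19.0
t11.66 s-15 ft0.5 fn-0.0 fz-0.3 T[-0.01  0.02 -0.01] err(0.3,0.1,0.0) off[0. 0. 0.] gap18.7
t11.98 s-10 ft-0.3 fn-0.1 fz-0.1 T[0.02 0.04 0.  ] err(0.2,0.0,-0.0) off[0. 0. 0.] gap19.0
t12.31 s-5 ft-0.0 fn0.5 fz-0.7 T[-0.02  0.   -0.02] err(0.3,0.1,-0.0) off[0. 0. 0.] gap18.9
t12.63 s0 ft-0.4 fn-0.5 fz-0.9 T[ 0.02 -0.01 -0.04] err(0.3,0.0,-0.0) off[0. 0. 0.] gap18.8
t12.96 s5 ft0.2 fn0.2 fz-0.0 T[-0.   -0.01 -0.01] err(0.3,0.0,0.0) off[ 0.    0.   -0.02] gap18.5
t13.28 s10 ft0.1 fn0.3 fz-0.9 T[ 0.01 -0.02 -0.01] err(0.2,0.0,0.0) off[ 0.    0.   -0.02] gap19.0
t13.61 s15 ft-0.4 fn0.0 fz-0.3 T[-0.01  0.02  0.  ] err(0.3,0.0,0.0) off[ 0.    0.   -0.04] gap18.8
```

```bash
python3 - <<'E'
from fol import *
im=snapshot('scene'); cv2.imwrite('pics/c5.png',cv2.resize(im[100:240,180:360,::-1],None,fx=4,fy=4,interpolation=cv2.INTER_CUBIC))
go(25,step=10)
w,h=target(S['s']); nrm=np.array([-np.sin(h),np.cos(h),0]); 
for name,d in (('n',nrm),('z',np.array([0,0,1.]))):
    lim={}
    for sg in(1,-1):
        a=1.0
        while a<5:
            servo_line(list(w+sg*a*d),velocity=25); F,r=meas(3)
            f=F[:3]@d*sg
            if f<-1.5: break
            a+=.6
        print(name,sg,a,round(f,2),'actual',((np.array(r['tcp_pos'])-w)@d).round(2),r['t']); lim[sg]=(np.array(r['tcp_pos'])-w)@d
    c=(lim[1]+lim[-1])/2; print('centre',c); w=w+c*d; S['off']=(np.array(S['off'])+c*d).tolist()
    servo_line(list(w),velocity=25)
save(); F,r=meas(5); print(F,S)
E
```

```text
t14.11 s25 ft0.4 fn0.1 fz0.2 T[ 0.02 -0.03 -0.  ] err(0.2,0.1,0.0) off[ 0.    0.   -0.04] gap18.9
n 1 4.0 -2.58 actual 3.27 15.9083
n -1 3.4000000000000004 -3.4 actual -2.46 17.5083
centre 0.4047790577165695
z 1 4.0 -2.37 actual 3.8 19.6083
z -1 2.2 -3.27 actual -1.87 20.6083
centre 0.9633720389077567
[ 0.04  0.01 -0.35  0.01  0.03 -0.01] {'off': [0.40371106952882435, 0.029384654257054707, 0.9257130861761584], 'cx': 146.46671802738817, 'bias': [-0.0852103126338504, 0.07629700691886832, -0.2608842256681048], 's': 25.0}
```

View pics/c5.png

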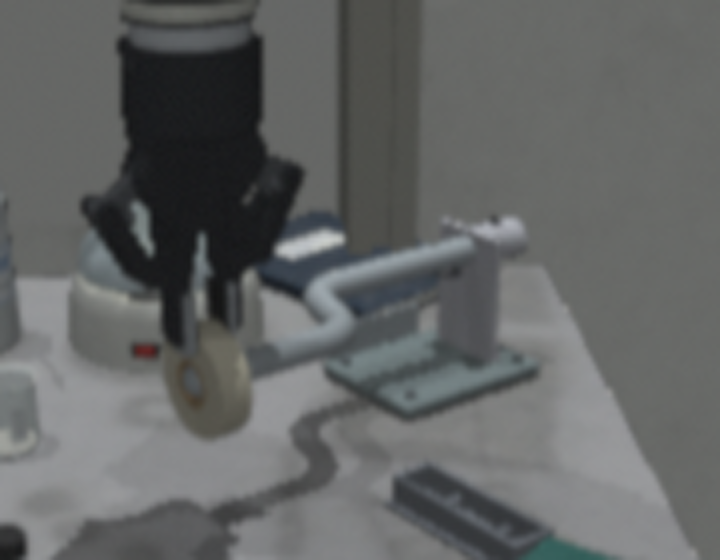

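```bash
cat >> fol.py <<'E'
def probe(step=.6,start=.8,thr=1.5,axis='n',mx=4.5):
    w,h=target(S['s']); d=np.array([-np.sin(h),np.cos(h),0]) if axis=='n' else np.array([0,0,1.])
    lim={}
    for sg in(1,-1):
        a=start
        while a<mx:
            servo_line(list(w+sg*a*d),velocity=30); F,r=meas(2)
            f=F[:3]@d*sg
            if f<-thr: break
            a+=step
        lim[sg]=(np.array(r['tcp_pos'])-w)@d; print(axis,sg,round(a,1),'f',round(f,2),'lim',lim[sg].round(2),'t',round(r['t'],2))
    c=(lim[1]+lim[-1])/2; S['off']=(np.array(S['off'])+c*d).tolist(); save()
    servo_line(list(target(S['s'])[0]),velocity=30); print('centre',round(c,2),S['off'])
E
python3 - <<'E'
from fol import *
go(85,step=10,v=50) and go(116,step=4,flim=5,tlim=4)
E
```

```text
t21.37 s35 ft0.5 fn-0.1 fz-0.3 T[ 0.03  0.01 -0.  ] err(0.4,0.1,-0.0) off[0.4  0.03 0.93] gap18.7
t21.77 s45 ft0.1 fn0.3 fz0.1 T[ 0.    0.   -0.03] err(0.2,0.1,0.0) off[0.4  0.03 0.93] gap18.8
t22.17 s55 ft-0.2 fn-0.3 fz0.3 T[ 0.03 -0.   -0.01] err(0.3,0.1,0.0) off[0.4  0.03 0.93] gap18.9
t22.57 s65 ft0.4 fn0.4 fz0.2 T[0.03 0.02 0.01] err(0.2,0.1,0.0) off[0.4  0.03 0.93] gap19.1
t22.97 s75 ft-0.3 fn0.0 fz-0.5 T[ 0.03 -0.02 -0.  ] err(0.3,0.0,0.0) off[0.4  0.03 0.93] gap18.7
t23.37 s85 ft0.0 fn0.1 fz0.1 T[-0.   -0.03 -0.01] err(0.2,0.0,0.0) off[0.4  0.03 0.93] gap18.9
t23.67 s89 ft-0.0 fn-0.3 fz-0.1 T[ 0.   -0.    0.02] err(0.1,0.0,-0.0) off[0.4  0.03 0.93] gap18.9
t23.97 s93 ft-0.1 fn0.4 fz-0.4 T[-0.01 -0.02 -0.02] err(-0.0,0.0,0.0) off[0.4  0.03 0.93] gap18.3
t24.27 s97 ft0.4 fn0.3 fz0.2 T[ 0.   -0.03 -0.03] err(-0.1,0.0,-0.0) off[0.4  0.03 0.93] gap18.5
t24.57 s101 ft0.0 fn0.0 fz-0.0 T[-0.03 -0.02  0.02] err(-0.2,0.1,0.0) off[0.4  0.03 0.93] gap19.1
t24.88 s105 ft-0.1 fn-0.2 fz-0.6 T[ 0.    0.01 -0.03] err(-0.1,0.0,0.0) off[0.4  0.03 0.93] gap18.7
t25.20 s109 ft0.3 fn0.3 fz-0.3 T[0.04 0.03 0.01] err(-0.2,0.0,-0.0) off[0.4  0.03 0.93] gap19.0
t25.52 s113 ft0.3 fn0.4 fz0.3 T[-0.01  0.   -0.03] err(-0.2,-0.0,-0.0) off[0.4  0.03 0.93] gap18.8
t25.82 s116 ft0.2 fn0.1 fz-0.6 T[-0.01 -0.01 -0.  ] err(-0.2,0.0,-0.0) off[0.4  0.03 0.93] gap19.0
```

```bash
python3 - <<'E'
from fol import *
go(148,step=4,flim=5,tlim=4) and probe()
E
```

```text
t26.15 s120 ft0.1 fn-0.1 fz-0.1 T[-0.01  0.02 -0.01] err(-0.2,-0.0,-0.0) off[0.4  0.03 0.93] gap18.5
t26.48 s124 ft0.1 fn-0.2 fz-0.4 T[ 0.    0.   -0.01] err(-0.2,-0.0,-0.0) off[0.4  0.03 0.93] gap18.7
t26.80 s128 ft0.1 fn0.1 fz0.1 T[ 0.01  0.01 -0.04] err(-0.2,0.0,-0.0) off[0.4  0.03 0.93] gap19.2
t27.11 s132 ft0.7 fn-0.1 fz0.0 T[-0.02 -0.01  0.01] err(-0.2,0.0,-0.0) off[0.4  0.03 0.93] gap19.3
t27.41 s136 ft0.1 fn-0.2 fz-0.4 T[-0.03  0.02 -0.01] err(-0.2,0.0,-0.0) off[0.4  0.03 0.93] gap18.4
t27.71 s140 ft0.5 fn0.1 fz-0.4 T[0.01 0.01 0.  ] err(-0.2,0.0,-0.0) off[0.4  0.03 0.93] gap18.7
t28.01 s144 ft0.0 fn-0.4 fz-0.5 T[-0.01 -0.01 -0.02] err(-0.1,-0.0,-0.0) off[0.4  0.03 0.93] gap18.7
t28.31 s148 ft0.5 fn-0.5 fz0.1 T[-0.   -0.01  0.03] err(0.1,-0.0,-0.0) off[0.4  0.03 0.93] gap19.1
n 1 4.4 f -2.7 lim 3.48 t 30.29
n -1 3.8 f -3.32 lim -2.77 t 32.07
centre 0.35 [0.469741199024623, 0.37431669309424037, 0.9257130861761584]
```

```bash
python3 - <<'E'
from fol import *
go(206,step=4,flim=5,tlim=4) and go(258,step=8,flim=5,tlim=4)
E
```

```text
t32.66 s152 ft-0.1 fn-0.1 fz-0.2 T[ 0.03 -0.   -0.  ] err(0.3,-0.4,-0.0) off[0.47 0.37 0.93] gap18.7
t32.96 s156 ft0.1 fn0.3 fz-0.8 T[ 0.03 -0.02 -0.  ] err(0.2,-0.0,-0.0) off[0.47 0.37 0.93] gap18.8
t33.26 s160 ft0.2 fn-0.1 fz-0.3 T[ 0.01  0.01 -0.01] err(-0.1,0.0,-0.0) off[0.47 0.37 0.93] gap19.1
t33.56 s164 ft0.2 fn-0.3 fz-0.3 T[-0.03 -0.02  0.  ] err(-0.2,0.0,0.0) off[0.47 0.37 0.93] gap18.7
t33.86 s168 ft0.2 fn-0.4 fz-0.7 T[-0.01 -0.   -0.  ] err(-0.2,-0.0,-0.0) off[0.47 0.37 0.93] gap18.6
t34.17 s172 ft0.3 fn0.2 fz-0.2 T[ 0.02  0.   -0.  ] err(-0.3,-0.0,-0.0) off[0.47 0.37 0.93] gap19.1
t34.50 s176 ft0.4 fn-0.1 fz-0.5 T[ 0.   -0.02  0.01] err(-0.3,-0.1,-0.0) off[0.47 0.37 0.93] gap18.4
t34.83 s180 ft-0.1 fn-0.5 fz-0.4 T[-0.01 -0.01 -0.01] err(-0.3,-0.1,-0.0) off[0.47 0.37 0.93] gap18.8
t35.15 s184 ft0.1 fn-0.1 fz-0.1 T[ 0.   -0.01  0.01] err(-0.2,-0.1,-0.0) off[0.47 0.37 0.93] gap18.6
t35.48 s188 ft-0.3 fn0.1 fz-0.6 T[-0.01 -0.03 -0.  ] err(-0.3,-0.1,-0.0) off[0.47 0.37 0.93] gap19.0
t35.80 s192 ft0.3 fn-0.1 fz-1.1 T[ 0.02 -0.03 -0.01] err(-0.3,-0.1,-0.0) off[0.47 0.37 0.93] ga
[... 382 characters left out ...]
47 0.37 0.85] gap18.9
t37.42 s214 ft-0.0 fn0.4 fz-0.1 T[ 0.01  0.   -0.03] err(0.3,0.0,0.0) off[0.47 0.37 0.85] gap18.9
t37.82 s222 ft-0.2 fn0.4 fz-0.1 T[-0.01 -0.    0.  ] err(0.3,0.1,0.0) off[0.47 0.37 0.85] gap19.0
t38.22 s230 ft-0.1 fn0.1 fz-0.2 T[0.02 0.03 0.02] err(0.2,0.0,-0.0) off[0.47 0.37 0.85] gap19.0
t38.62 s238 ft-0.7 fn0.2 fz-0.1 T[ 0.01 -0.02  0.  ] err(0.3,0.0,0.0) off[0.47 0.37 0.85] gap19.3
t39.02 s246 ft-0.2 fn0.2 fz-0.4 T[0.04 0.03 0.04] err(0.2,-0.0,-0.0) off[0.47 0.37 0.85] gap18.7
t39.42 s254 ft-0.4 fn0.1 fz-0.3 T[0.02 0.   0.04] err(0.2,0.0,-0.0) off[0.47 0.37 0.85] gap18.5
t39.72 s258 ft-0.1 fn0.4 fz-0.1 T[0.01 0.   0.02] err(0.2,-0.0,0.0) off[0.47 0.37 0.85] gap19.2
```

```bash
python3 - <<'E'
from fol import *
S['off'][2]-=1.5
go(296,step=4,v=40,flim=6,tlim=3.5,dead=1.5) and go(314,step=1.,v=25,flim=6,tlim=3.3,dead=1.5)
im=snapshot('side'); cv2.imwrite('pics/s6.png',cv2.resize(im[100:220,140:300,::-1],None,fx=5,fy=5,interpolation=cv2.INTER_CUBIC))
im=snapshot('wrist'); cv2.imwrite('pics/w6.png',im[:,:,::-1])
E
```

```text
t40.02 s262 ft0.2 fn0.2 fz-0.5 T[-0.03 -0.    0.01] err(0.2,-0.1,-0.1) off[ 0.47  0.37 -0.65] gap18.8
t40.33 s266 ft0.4 fn-0.5 fz0.7 T[-0.   -0.    0.01] err(0.3,0.0,0.0) off[ 0.47  0.37 -0.65] gap19.5
t40.62 s270 ft0.1 fn0.2 fz-0.3 T[-0.01  0.02 -0.01] err(0.3,-0.0,-0.0) off[ 0.47  0.37 -0.65] gap18.7
t40.92 s274 ft-0.0 fn0.5 fz-0.3 T[-0.   -0.01  0.  ] err(0.3,-0.0,0.0) off[ 0.47  0.37 -0.65] gap18.7
t41.23 s278 ft0.2 fn-0.5 fz-0.3 T[0.02 0.01 0.01] err(0.3,-0.0,-0.0) off[ 0.47  0.37 -0.65] gap19.0
t41.52 s282 ft0.1 fn-0.4 fz-0.5 T[ 0.01  0.03 -0.01] err(0.3,-0.0,-0.1) off[ 0.47  0.37 -0.65] gap18.7
t41.83 s286 ft0.5 fn0.2 fz-1.3 T[-0.06 -0.07  0.  ] err(0.5,-0.1,-0.2) off[ 0.47  0.37 -0.65] gap18.7
t42.12 s290 ft0.1 fn0.1 fz-2.5 T[-0.14 -0.05 -0.03] err(0.6,-0.2,-0.2) off[ 0.47  0.37 -0.65] gap18.8
t42.42 s294 ft0.5 fn0.4 fz-2.5 T[-0.17 -0.05  0.01] err(0.7,-0.1,-0.1) off[ 0.47  0.37 -0.89] gap18.9
t42.73 s296 ft0.8 fn0.5 fz-2.4 T[-0.11 -0.04 -0.03] err(0.3,-0.0,-0.0) off[ 0.47  0.37 -1.14] gap18.9
t43.02 s297 ft0.4 fn0.8 fz-2.5 T[ 0.07 -0.01 -0.01] err(-0.1,0.0,0.0) off[ 0.47  0.
[... 434 characters left out ...]
0.4 fn-0.4 fz-0.8 T[ 0.13  0.01 -0.01] err(0.0,0.1,0.1) off[ 0.47  0.37 -1.99] gap18.7
t44.83 s303 ft-0.4 fn0.4 fz-0.2 T[ 0.14 -0.01  0.01] err(0.1,0.1,0.0) off[ 0.47  0.37 -1.99] gap19.1
t45.12 s304 ft-0.5 fn-0.1 fz-0.5 T[ 0.17 -0.    0.  ] err(0.1,0.1,0.0) off[ 0.47  0.37 -1.99] gap18.7
t45.42 s305 ft-0.7 fn0.5 fz-0.4 T[ 0.16 -0.02  0.01] err(0.1,0.0,0.0) off[ 0.47  0.37 -1.99] gap19.2
t45.73 s306 ft-0.9 fn-0.4 fz0.0 T[ 0.19 -0.    0.01] err(0.1,0.0,0.0) off[ 0.47  0.37 -1.99] gap19.1
t46.02 s307 ft-1.4 fn-0.3 fz-0.1 T[ 0.46  0.   -0.05] err(-0.2,0.1,0.0) off[ 0.47  0.37 -1.99] gap19.1
t46.33 s308 ft-4.2 fn0.2 fz0.5 T[ 1.09  0.1  -0.09] err(-1.0,0.1,0.0) off[ 0.47  0.37 -1.99] gap18.8
STOP
```

View pics/s6.png

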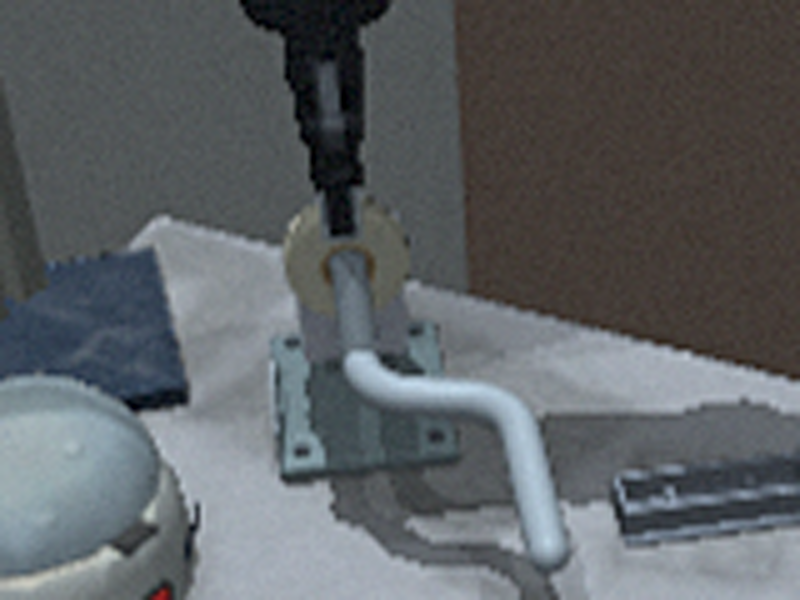

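View pics/w6.png

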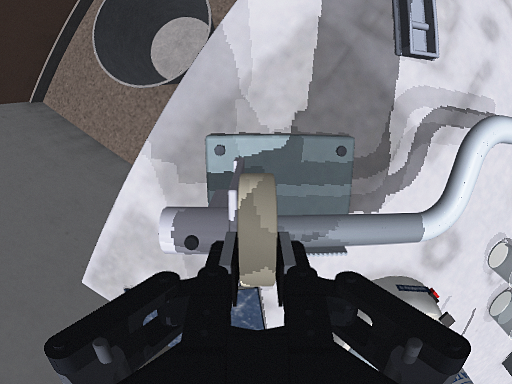

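```bash
python3 - <<'E'
from fol import *
show(); gripper_to(32); s=show('open')
p=np.array(s['tcp_pos']); servo_line([p[0],p[1],p[2]+45],velocity=80); show('up')
q=p+[0,0,130]; servo_line(list(q),velocity=150); 
reach([q[0]+40,q[1]+60,270],list(qdown(np.radians(184)))); pause(.3); show()
im=snapshot('side'); cv2.imwrite('pics/s7.png',cv2.resize(im[100:220,140:300,::-1],None,fx=5,fy=5,interpolation=cv2.INTER_CUBIC))
import json
m=camera_model('wrist'); im=snapshot('wrist'); cv2.imwrite('pics/w7.png',im[:,:,::-1]); json.dump({k:(np.array(v).tolist()) for k,v in m.items()},open('w7.json','w'))
cv2.imwrite('pics/w7c.png',cv2.resize(im[20:170,120:270,::-1],None,fx=4,fy=4,interpolation=cv2.INTER_CUBIC))
im=snapshot('scene'); cv2.imwrite('pics/c7.png',cv2.resize(im[120:240,220:370,::-1],None,fx=5,fy=5,interpolation=cv2.INTER_CUBIC))
E
```

```text
46.42 [617.55  45.03 126.56] F [ 0.1   5.09 -0.  ] T [ 1.26  0.15 -0.08] gap 18.83
open 46.71 [617.57  42.15 126.48] F [ 0.94  0.73 -0.93] T [-0.04 -0.04 -0.03] gap 32.3
up 47.42 [617.43  42.14 171.64] F [-0.07  1.16  0.71] T [-0.01 -0.03 -0.02] gap 31.79
 48.83 [656.97 100.66 269.44] F [-0.08 -0.11  0.2 ] T [-0.02 -0.    0.01] gap 32.17
```

View pics/s7.png

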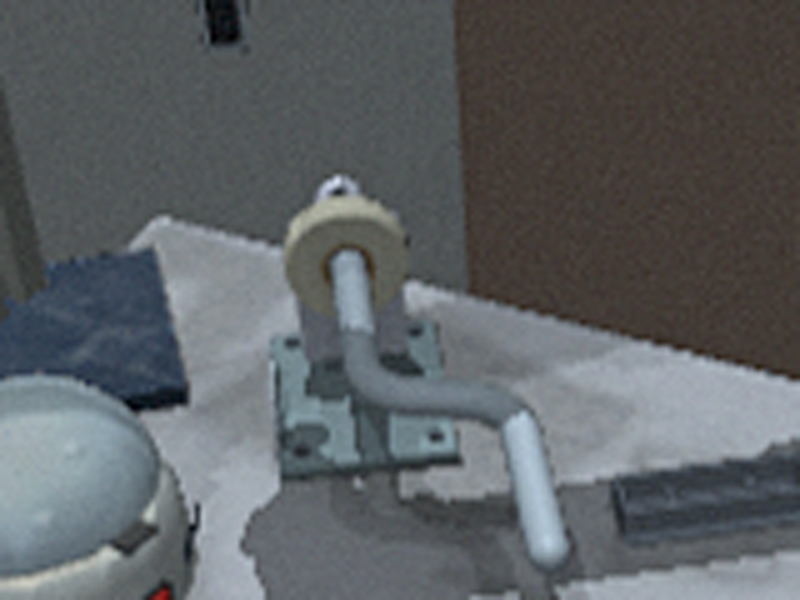

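View pics/w7.png

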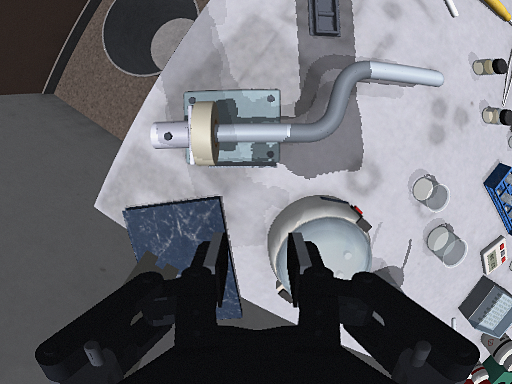

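View pics/c7.png

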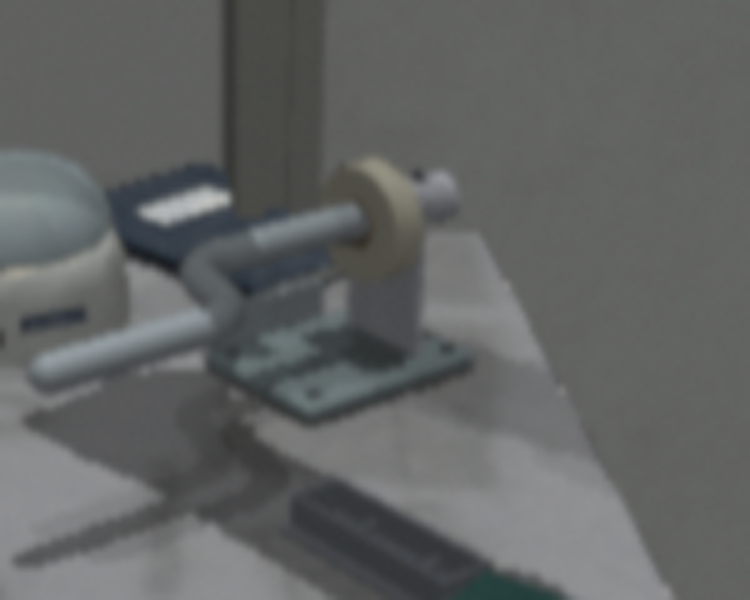

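View pics/w7c.png

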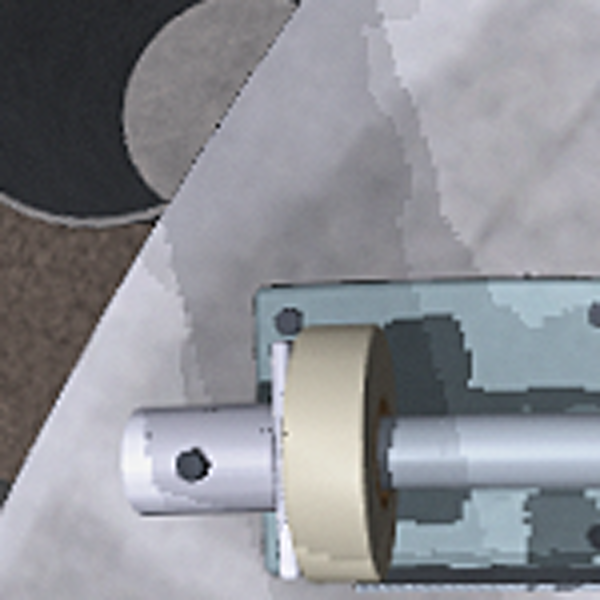

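```bash
python3 - <<'E'
from h import *
import json
m={k:np.array(v) for k,v in json.load(open('w7.json')).items()}
for a,z in [((287,430),121.5),((364,430),121.5),((287,490),121.5),((365,490),121.5),((273,350),105),((288,345),105),((283,578),105),((299,578),105)]:
    print(a,z,atz(m,(120+a[0]/4,20+a[1]/4),z,True).round(1))
E
```

```text
(287, 430) 121.5 [608.3  37.4 121.5]
(364, 430) 121.5 [607.6  55.5 121.5]
(287, 490) 121.5 [622.4  37.9 121.5]
(365, 490) 121.5 [621.5  56.3 121.5]
(273, 350) 105 [590.3  29.6 105. ]
(288, 345) 105 [588.9  33.3 105. ]
(283, 578) 105 [647.1  33.7 105. ]
(299, 578) 105 [646.8  37.9 105. ]
```

```bash
python3 - <<'E'
from fol import *
_,h=target(300); q=list(qdown(h-np.pi/2)); n0=np.array([np.cos(h),np.sin(h),0]) # travel dir
reach([617.5,45,190],q); servo_line([617.5,45,127],velocity=120); pause(.15)
S['bias']=np.mean([read_state()['force'] for i in range(1)],0).tolist(); S['bias']=[0,0,0]
F,r=meas(3); print('pre',F[:3],r['tcp_pos'],r['t'])
w0=np.array([617.5,45,127.])
for a in [3,4.5,5,5.5,6,6.5,7,7.5,8,8.5]:
    servo_line(list(w0+a*n0),velocity=30); F,r=meas(2); f=F[:3]@n0
    print(a,round(f,2),np.array(r['tcp_pos'])[1].round(2),round(r['finger_gap'],1),round(r['t'],2))
    if f<-2.2: break
servo_line(list(w0),velocity=60); servo_line([617.5,45,230],velocity=150)
reach([657,100,270],list(qdown(np.radians(184)))); pause(.2); show()
m=camera_model('wrist'); im=snapshot('wrist')
cv2.imwrite('pics/w8c.png',cv2.resize(im[20:170,120:270,::-1],None,fx=4,fy=4,interpolation=cv2.INTER_CUBIC))
im=snapshot('side'); cv2.imwrite('pics/s8.png',im[:,:,::-1])
E
```

```text
pre [ 0.38  0.53 -0.45] [618.26  45.13 128.02] 50.3583
3 -0.36 41.63 31.8 50.64
4.5 0.11 40.42 32.3 50.92
5 -0.1 40.04 31.8 51.21
5.5 0.43 39.48 32.0 51.49
6 0.07 39.02 31.9 51.77
6.5 -0.27 38.79 31.9 52.06
7 -1.41 38.62 31.8 52.34
7.5 -4.49 38.54 32.1 52.62
 54.34 [655.76  98.23 268.43] F [ 0.14 -0.16  0.33] T [-0.04 -0.03 -0.06] gap 32.19
```

View pics/w8c.png

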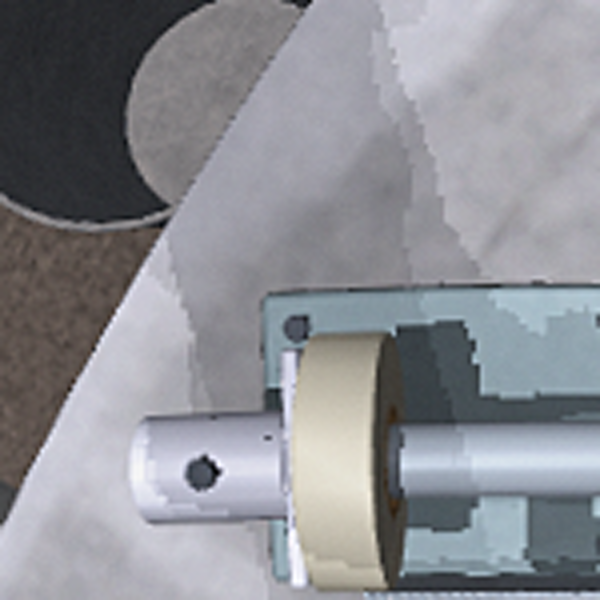

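View pics/s8.png

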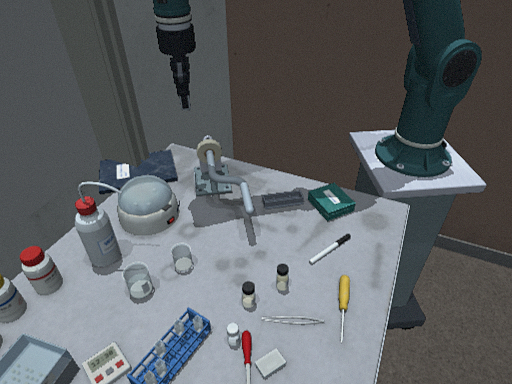

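```bash
python3 - <<'E'
from bench import *
print(close_job())
E
```

```text
the job is handed in; nothing more can be done
None
```

The tape roll is on the stand, seated against the stop plate and let go. I handed the job in at about 54 s of the 70 s allowed.

- **Finding and gripping:** I located the stand, the crank (about x 146 mm, against the nominal 116 mm) and the roll from the cameras. I gripped the roll at the top by its flat sides and threaded it over the free end.
- **Along the bar:** I found the bar's centre by light contact of about 2–3.5 N on the outer straight, and again on the cross straight. The roll then went round both bends with no contact above about 1 N. The drag spring showed up as at most 2.5 N, and the stop was felt at 4–5 N.
- **Last checks:** After release I pressed lightly on the roll's front face with an open finger. It met a hard stop at 4.5 N, with the roll within about 0.5 mm of where it had first touched the plate. The final pictures show the roll hanging on the bar against the plate, the gripper clear, and the vials, beaker and marker where they were.
- **Disagreements:** The side and scene cameras put the stand about 4 mm from the wrist camera's estimate, and touch agreed with the wrist camera. One picture measurement put the roll 1–2 mm off the plate, which is close to its error; the touch check showed no such gap.

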